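Weigh a tote of cast blanks on the spring scale

TASK

Weigh the small plywood tote: take it by its wooden handle block, lift it off the bench and hang its steel eye on the hook of the spring scale. Ease the weight onto the hook slowly, no more than about 2 centimetres a second, and let go only when the spring just carries the whole of it, so that the pointer neither drops nor jumps up when you let go and never runs near the end of its travel. Leave the tote hanging still and free in the hollow of the hook, do not tip it, be gentle with the scale, and leave the other things on the bench where they are.

Things in the scene. Friction and masses are not known exactly. Their poses are not given: they have to be found in the camera images.
- tote: Plywood tote 110 (x) by 140 (y) by 45 mm high, origin under its centre, z up; grey blanks fixed in it reach 52 mm. A bail of 7 mm steel bar in its y-z plane rises from the end walls (y +-74) to a window 41 mm wide from 88 mm up, closed by a level bar along y, axis 130 mm up: the eye, passed along the tote's x. Mass unknown, 0.26 to 0.88 kg. Alike when turned by half a turn.
- tote_eye (a point): Underside of the eye's top bar at its middle, 126.5 mm above the tote's underside: the point that must rest in the hollow of the hook. Axes as the tote.
- tote_grip (a point): Dark wooden handle block on the middle of the eye's top bar, 24 by 24 mm, from 132.5 to 178.5 mm above the tote's underside; this point is on its axis 158 mm up. Gripped from above with the fingers closing along the tote's y, they pass either side of the hook. Axes as the tote.
- stand: Spring scale, fixed to the bench. Origin: under the centre of its column (30 mm square, top at 293 mm above the bench); its hook points along its own -x. A 10 mm thick foot plate reaches from 80 mm in front of the column (-x) to 140 mm behind it, 160 mm wide. A white plate with ticks 10 mm apart is beside the column, on its -y side.
- hook_seat (a point): Middle of the hook's hollow (top of its 8 mm round steel bar); moves with the hook. 145 mm in front (-x) of the column axis, 247 mm above the bench unloaded. Axes as the stand. The hollow is level for 20 mm. The open tip is 30 mm in front of this point, its top 26 mm above it. Behind, the bar slopes up 14 mm, then runs level to the grey carriage, whose face is 120 mm behind it.
- hook (a joint): Travel of the hook and its pointer down the column, m: 0 unloaded (top stop), 0.115 the bottom stop. Spring of 90 N/m, with 0.3 N of preload, lightly damped: it bounces if the weight comes on or off suddenly.
- jar: Grey jar, 60 mm across, 85 mm high; leave it. Origin: centre of its underside.
- plinth: Round grey cast plinth, 84 mm across, 34 mm high; leave it. Origin: centre of its underside.
- scraper: Spatula-like scraper 190 mm long lying flat along its x; leave it. Origin: centre of its underside.
There are look-alikes about, which are no part of the job. There is more than one size of the tote; the one meant has the size given above.

How it is judged:
By the outcome, as a careful person would: the job done as asked, in the order asked, and still so for the second after the job is handed in, with the robot touching nothing.
It also fails if it takes over 61 s, if anything falls off the work surface, if the arm or the gripper's body presses on something with over 40 N, if the wrist force passes 120 N, or if a joint passes its speed limit or range.

ROBOT

A 6-joint arm with a two-finger parallel gripper is mounted at the origin on the work surface. World frame = base frame: x ahead of the robot, y to its left, z up, the work surface at z = 0. Lengths are in mm, angles in rad, forces in N, time in s.
With the tool pointing down it reaches from about 250 to 800 mm from the base axis. Payload 3.9 kg.
Tool frame: the origin (TCP) lies midway between the tips of the shut fingers; the grasp point (between the pads) lies 19 mm behind it; y points along the fingers, z is the direction in which the jaws open and shut, and the axes are right-handed (so a half turn about y gives the same grasp; the last joint's range is limited). The gripper opens to 85 mm and grips with 20 to 120 N. Pads are 22 mm wide; open, the fingers measure 114 mm over their backs; the gripper's body (76 mm by 85 mm) begins 54 mm behind the grasp point. The pads swing forward as they close: fully open they stand 13 mm farther back than shut.
Start: joints at [-1.123, 0.26, -0.138, 1.173, 0, 1.571], TCP at [227.311, -473.228, 231.304] pointing down, gripper open.
Joint ranges: [-2.78, 2.78], [-0.83, 1.72], [-1.28, 1.37], [-1.9, 2.12], [-1.57, 1.48], [-3.14, 3.14]. Speed limits (rad/s): [2.57, 2.57, 3.14, 3.14, 3.14, 3.14].

INTERFACE

Orientations are given as a rotation vector (axis times angle).
In Python, from bench import bot gives the robot as it stands. The module is installed in compiled form; this text tells all that it offers.
- The arm moves only by the shell command python3 -m handwheel 'ROWS' [FORCE]. ROWS is JSON, a list of rows, each an object with "fingers": the closure, from 0 (fully open) to 1 (shut); "xyz": the shift along the tool's x, y, z in mm, a list of three; "twist": the turn about the tool's y in rad. In form: [{"fingers": fingers, "xyz": [x, y, z], "twist": twist}, ...]. A call has 1 to 12 rows; each row shifts and turns the commanded pose from where the row before left it, along the tool's axes as they then stand; what a row does not reach is not made up. A row lasts 1/10 s, in which the tool goes at most 50 mm and 8.59 degrees, less where a joint would pass 70% of its speed; a pose out of reach is approached as far as the arm can. A call is refused whole if a number of a shift passes 50 or a number of a turn 0.15, either way. A call with a gripper value outside its range is refused whole. The fingers move at their own pace and stop on an object; FORCE is the grip in N (left out, the last holds). Time passes only in rows, so rows that do not move let the fingers close. It gives the time, the measured TCP pose, the force and the opening at its end, in the units of the state.
- bot.read_state(): the state, without advancing time (a new reading comes with each control period).
- bot.capture(name): name is "scene" or "top"; returns the picture (400x640x3 uint8, red, green, blue); there is no depth.
- bot.camera_params(name): a dict with "intrinsics" (3x3 intrinsics, pixels), "R" (3x3) and "t" (3): a world point X has camera coordinates R X + t. Camera axes: x right, y down, z forward; pixel columns grow to the right and rows downward; lengths in mm; the calibration is good to about 2 mm. A picture is of the moment at which its call begins. camera_params takes no time and is no camera call.
- bot.finish_job(): hands the job in, once; it reports no verdict.
The state is a dict: "time_s": time; "qpos": joint angles; "qd": joint speeds; "effort": joint torques, N m; "tcp_pos": TCP position; "tcp_rot": TCP orientation; "ft_force": force on the tool from outside, world axes, zero at the start; "wrist_torque": the same for the moment, N m; "width": opening from 0.0 (shut) to 1.0 (fully open).
Only numpy, scipy, OpenCV 4.12 (cv2) and the standard library are available. Lean on these libraries where they do the work, as an engineer would, in place of code of your own. Each camera call takes 0.05 s, during which the arm holds its last target. There are 200 camera calls.

## Working session

There is one attempt and no reset: what is moved stays moved. The work goes in short steps, Python scripts to look and compute and a shell command to move; the robot and the scene stay as the last step left them, time stands still between calls to the robot, and variables do not carry over. Pictures are saved under pics/ and viewed, about 8 in all and at most 12, crops included, and the job is handed in when it is done.

```bash
mkdir -p pics; python3 - <<'E'
from bench import bot
import cv2
for n in("scene","top"):
    im=bot.capture(n); cv2.imwrite(f"pics/{n}0.png",im[:,:,::-1])
    p=bot.camera_params(n); print(n,p)
print(bot.read_state())
E
```

```text
scene {'intrinsics': array([[453.79253769,   0.        , 317.27043646],
       [  0.        , 453.79253769, 199.19754565],
       [  0.        ,   0.        ,   1.        ]]), 'R': array([[ 0.42908989,  0.90304723,  0.01968699],
       [ 0.60698012, -0.27213341, -0.74667164],
       [-0.66892227,  0.33233886, -0.66490141]]), 't': array([-171.38023691, -153.77752333, 1673.00249194])}
top {'intrinsics': array([[473.13293625,   0.        , 325.58273524],
       [  0.        , 473.13293625, 200.30135101],
       [  0.        ,   0.        ,   1.        ]]), 'R': array([[-0.01968164, -0.99980135, -0.00314426],
       [-0.99708216,  0.01985991, -0.07370713],
       [ 0.07375493,  0.00168441, -0.99727497]]), 't': array([ -38.35028788,  457.97755139, 1168.33984581])}
{'time_s': 0.1, 'qpos': array([-1.12302003e+00,  2.60606972e-01, -1.39225841e-01,  1.17277387e+00,
        4.10065542e-05,  1.57079273e+00]), 'qd': array([ 0.00085442, -0.00049044,  0.00204202,  0.00146819, -0.00082146,
        0.0005051 ]), 'effort': array([-7.79648781e-04, -4.06509733e+01,  2.54527152e+01,  1.01023901e-02,
       -1.32394998e-04,  1.86885012e-05]), 'tcp_pos': array([ 227.04112514, -472.66138199,  230.55952827]), 'tcp_rot': array([-0.44968354,  1.97501715, -1.97142647]), 'ft_force': array([-0.27396564,  0.28328425, -0.07834557]), 'wrist_torque': array([-0.01794463, -0.02784876, -0.01132694]), 'width': 1.0008538232098678}
```

View pics/scene0.png

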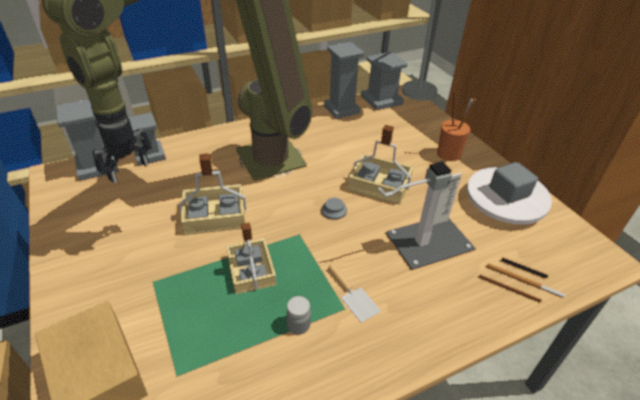

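View pics/top0.png

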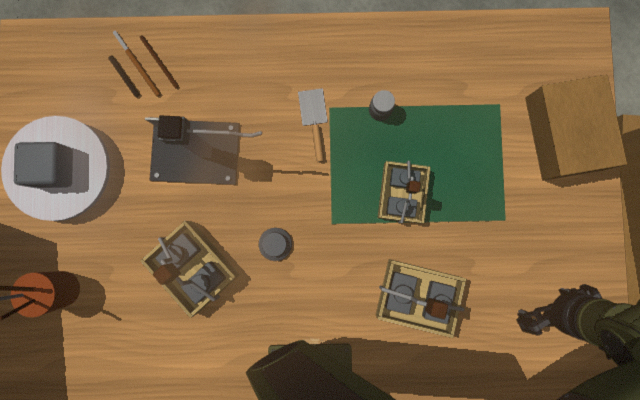

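Candidates are three totes, at top-view pixels (405,192), (422,298) and (190,268). Only the one on the green mat, about 48x60 px, fits 110x140 mm at about 0.42 px/mm. The other two are about 80x62 px, roughly 190x150 mm. The hook points image-right, about world -y, with its tip near (258,133). I'll confirm both in enlarged crops.

```bash
python3 - <<'E'
import cv2,numpy as np
t=cv2.imread("pics/top0.png"); s=cv2.imread("pics/scene0.png")
f=lambda im,x,y,w,h,k:cv2.resize(im[y:y+h,x:x+w],None,fx=k,fy=k,interpolation=cv2.INTER_CUBIC)
a=f(t,365,150,80,80,5); b=f(t,140,105,130,90,3); c=f(s,205,210,90,90,4); d=f(s,370,145,110,125,3)
o=np.zeros((760,800,3),np.uint8)
o[:400,:400]=a; o[:270,405:795]=b; o[400:760,:360]=c; o[380:755,400:730]=d
cv2.imwrite("pics/crop1.png",cv2.resize(o[:,:],None,fx=1,fy=1)[:600] if 0 else cv2.resize(o,(632,600),interpolation=cv2.INTER_AREA))
cv2.imwrite("pics/crop_t.png",np.hstack([a,cv2.copyMakeBorder(b,0,130,0,0,cv2.BORDER_CONSTANT)]))
cv2.imwrite("pics/crop_s.png",np.hstack([cv2.copyMakeBorder(c,0,15,0,0,cv2.BORDER_CONSTANT),d]))
E
```

```text
(no output)
```

View pics/crop_t.png

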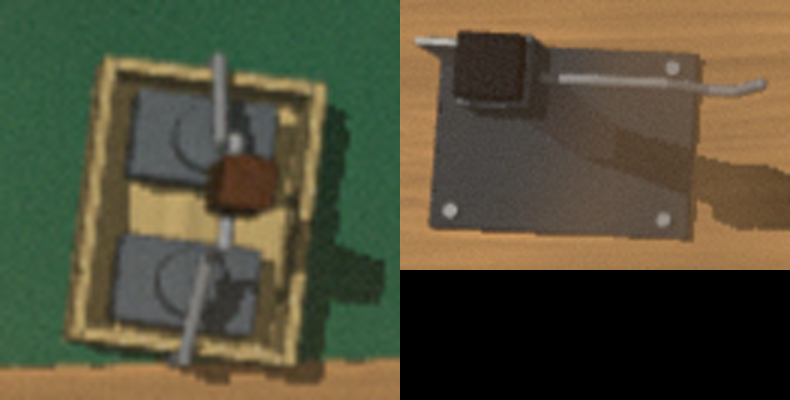

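View pics/crop_s.png

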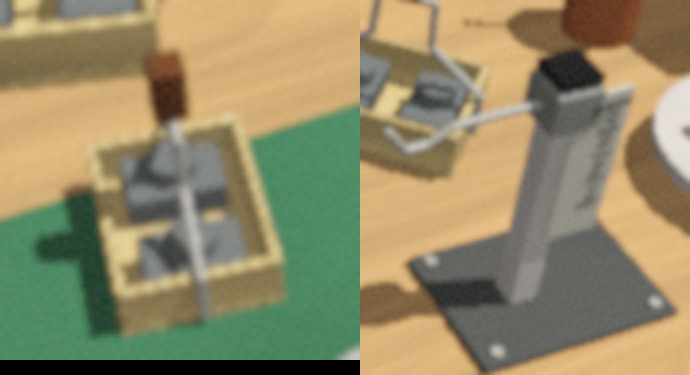

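```bash
cat > h.py <<'E'
import numpy as np
from bench import bot
from scipy.optimize import least_squares
P={n:bot.camera_params(n) for n in("scene","top")}
def proj(n,X):
    p=P[n]; c=p["R"]@np.asarray(X,float)+p["t"]; u=p["intrinsics"]@c; return u[:2]/u[2]
def pose(x,y,a,b):
    c,s=np.cos(a),np.sin(a); return np.array([x+c*b[0]-s*b[1],y+s*b[0]+c*b[1],b[2]])
def fit(obs,x0):
    f=lambda q:np.concatenate([proj(n,pose(*q,b))-uv for n,b,uv in obs])
    r=least_squares(f,x0,x_scale=[100,100,1],loss="soft_l1"); return r.x,r.fun.reshape(-1,2) if 0 else f(r.x).reshape(-1,2)
def tri(uv1,uv2):
    f=lambda X:np.concatenate([proj("scene",X)-uv1,proj("top",X)-uv2])
    r=least_squares(f,[500,-100,100]); return r.x,r.fun
E
python3 - <<'E'
from h import *
np.set_printoptions(precision=1,suppress=True)
S=[("top",(-80,-80,10),(241,123.3)),("top",(-80,80,10),(237.3,185)),("top",(140,80,10),(150,181.7)),
("top",(-175,0,269),(261.7,133)),("top",(-145,0,247),(248,135.5)),
("scene",(-80,80,10),(386.7,232.7)),("scene",(-80,-80,10),(411.7,269)),("scene",(140,-80,10),(475,249)),
("scene",(-175,0,269),(379.3,188.3)),("scene",(-145,0,247),(388,195))]
q,r=fit(S,[600,200,1.57]); print("stand",q,q[2]);print(r)
print("seat",pose(*q,(-145,0,247)))
T=[("top",(55,70,45),(386,162)),("top",(55,-70,45),(430,167)),("top",(-55,-70,45),(424.4,222)),("top",(-55,70,45),(378.6,218))]
# unknown assignment: long side
c=[(386,162),(430,167),(424.4,222),(378.6,218)]
M=[(70,55),(70,-55),(-70,-55),(-70,55)] # long side along image vertical = world x : tote y -> world x
T=[("top",(-v,u,45),p) for (u,v),p in zip(M,c)]
T+= [("top",(0,0,178.5),(414,186)),("scene",(0,0,178.5),(246.3,224.5)),("scene",(0,0,132.5),(247.5,239.5))]
q,r=fit(T,[480,-180,-1.57]); print("tote",q,q[2]);print(r)
print(tri((246.3,224.5),(414,186)))
E
```

```text
stand [586.8 251.9   1.5] 1.509713142381235
[[-1.1 -1.1]
 [-0.8 -0.5]
 [-0.3 -0.7]
 [-0.2 -0.3]
 [ 0.3 -1.1]
 [-2.8 -2.4]
 [-0.9 -0.7]
 [ 0.3 -1.4]
 [-1.7  0.5]
 [-0.9 -2.3]]
seat [577.9 107.2 247. ]
tote [ 472.  -240.8   -1.7] -1.708600903154702
[[-0.8 -0.9]
 [-0.3 -0.7]
 [-0.5  0.9]
 [ 0.3 -0.4]
 [ 0.5  0.2]
 [-0.6  0.1]
 [-0.3 -2.4]]
(array([ 472.4, -239.5,  178.9]), array([-0.1, -0. , -0.1, -0. ]))
```

```bash
cat >> h.py <<'E'
from scipy.spatial.transform import Rotation as Ro
def go(target,jaw_yaw,s=None):
    s=s or bot.read_state(); R=Ro.from_rotvec(s["tcp_rot"]).as_matrix(); z=R[:,2]
    cur=np.arctan2(z[1],z[0]); d=(jaw_yaw-cur+np.pi/2)%np.pi-np.pi/2
    tw=d*np.sign(R[2,1]); R2=R@Ro.from_rotvec([0,tw,0]).as_matrix()
    D=np.asarray(target)-s["tcp_pos"]
    print("t",round(s["time_s"],2),"tcp",s["tcp_pos"].round(1),"F",s["ft_force"].round(2),"w",round(s["width"],3))
    print("ydir",R[:,1].round(3),"twist",round(tw,3),"world D",D.round(1),"tool shift now",(R.T@D).round(1),"after twist",(R2.T@D).round(1),"q6",s["qpos"][5].round(2))
E
python3 - <<'E'
from h import *
go([472.2,-240,225],1.433+np.pi/2)
E
```

```text
t 0.1 tcp [ 227.  -472.7  230.6] F [-0.27  0.28 -0.08] w 1.001
ydir [-0.001  0.002 -1.   ] twist -0.985 world D [245.2 232.7  -5.6] tool shift now [-321.7    5.8 -103.6] after twist [-264.1    5.8  210.9] q6 1.57
```

```bash
python3 -m handwheel '[{"fingers":0,"xyz":[0,0,0],"twist":-0.14},{"fingers":0,"xyz":[0,0,0],"twist":-0.14},{"fingers":0,"xyz":[0,0,0],"twist":-0.14},{"fingers":0,"xyz":[0,0,0],"twist":-0.14},{"fingers":0,"xyz":[0,0,0],"twist":-0.14},{"fingers":0,"xyz":[0,0,0],"twist":-0.14},{"fingers":0,"xyz":[0,0,0],"twist":-0.14},{"fingers":0,"xyz":[-35,0,28],"twist":0},{"fingers":0,"xyz":[-35,0,28],"twist":0},{"fingers":0,"xyz":[-35,0,28],"twist":0},{"fingers":0,"xyz":[-35,0,28],"twist":0},{"fingers":0,"xyz":[-35,0,28],"twist":0}]' 30; python3 -c "
from h import *
go([472.2,-240,225],1.433+np.pi/2)"
```

```text
time_s: 1.3
tcp_pos: [391.6, -318.5, 231.0]
tcp_rot: [-1.138, 1.315, -1.314]
ft_force: [0.5, 0.1, 0.7]
width: 1.006
t 1.3 tcp [ 391.6 -318.5  231. ] F [0.49 0.11 0.66] w 1.006
ydir [-0.  0. -1.] twist -0.006 world D [80.6 78.5 -6. ] tool shift now [-89.2   6.   68.6] after twist [-88.8   6.   69.1] q6 1.03
```

```bash
python3 -m handwheel '[{"fingers":0,"xyz":[-30,0,23],"twist":0},{"fingers":0,"xyz":[-30,0,23],"twist":0},{"fingers":0,"xyz":[-29,6,23],"twist":0},{"fingers":0,"xyz":[0,0,0],"twist":0},{"fingers":0,"xyz":[0,0,0],"twist":0}]'; python3 - <<'E'
from h import *
import cv2
go([472.2,-240,139],1.433+np.pi/2)
f=lambda im,x,y,w,h,k:cv2.resize(im[y:y+h,x:x+w],None,fx=k,fy=k,interpolation=cv2.INTER_CUBIC)
a=f(bot.capture("top"),355,130,100,100,4);b=f(bot.capture("scene"),200,150,100,150,4)[:400*150//100]
b=cv2.resize(b,(267*1,400)) if 0 else f(bot.capture("scene"),200,190,100,100,4)
cv2.imwrite("pics/c2.png",np.hstack([a,b])[:,:,::-1])
E
```

```text
time_s: 1.8
tcp_pos: [471.6, -241.0, 224.6]
tcp_rot: [-1.14, 1.314, -1.311]
ft_force: [0.3, 0.2, -0.7]
width: 1.0
t 1.8 tcp [ 471.6 -241.   224.6] F [ 0.29  0.16 -0.72] w 1.0
ydir [-0.002  0.    -1.   ] twist -0.003 world D [  0.6   1.  -85.6] tool shift now [-1.  85.6  0.6] after twist [-1.  85.6  0.6] q6 1.24
```

View pics/c2.png

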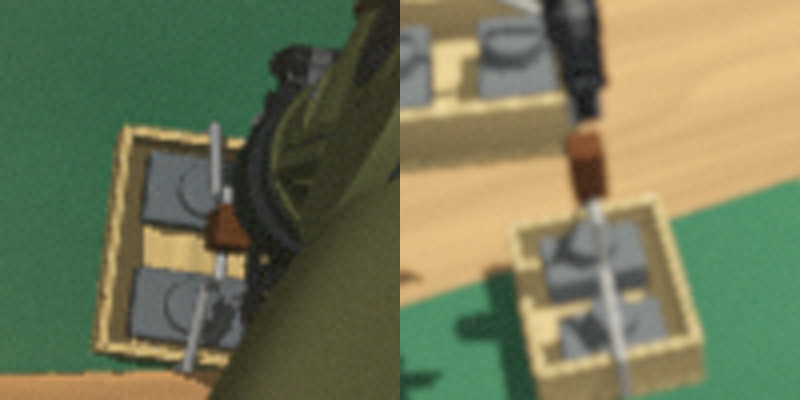

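The open jaws hover over the block, at about (228,225) in the left crop and (587,165) in the right, lined up along the tote's y. I'm descending and closing.

```bash
python3 -m handwheel '[{"fingers":0,"xyz":[-1,18,0.5],"twist":0},{"fingers":0,"xyz":[0,18,0],"twist":0},{"fingers":0,"xyz":[0,18,0],"twist":0},{"fingers":0,"xyz":[0,18,0],"twist":0},{"fingers":0,"xyz":[0,13,0],"twist":0},{"fingers":0,"xyz":[0,0,0],"twist":0},{"fingers":0.6,"xyz":[0,0,0],"twist":0},{"fingers":0.6,"xyz":[0,0,0],"twist":0},{"fingers":1,"xyz":[0,0,0],"twist":0},{"fingers":1,"xyz":[0,0,0],"twist":0},{"fingers":1,"xyz":[0,0,0],"twist":0},{"fingers":1,"xyz":[0,0,0],"twist":0}]' 40;python3 -m handwheel '[{"fingers":1,"xyz":[0,0,0],"twist":0},{"fingers":1,"xyz":[0,0,0],"twist":0},{"fingers":1,"xyz":[0,-1,0],"twist":0},{"fingers":1,"xyz":[0,-1,0],"twist":0},{"fingers":1,"xyz":[0,-2,0],"twist":0},{"fingers":1,"xyz":[0,-3,0],"twist":0},{"fingers":1,"xyz":[0,-5,0],"twist":0},{"fingers":1,"xyz":[0,-8,0],"twist":0},{"fingers":1,"xyz":[0,0,0],"twist":0},{"fingers":1,"xyz":[0,0,0],"twist":0},{"fingers":1,"xyz":[0,0,0],"twist":0}]'; python3 -c "
from h import *
go([472.2,-240,139],1.433+np.pi/2); print(bot.read_state()['wrist_torque'])"
```

```text
time_s: 3.15
tcp_pos: [473.5, -241.1, 141.0]
tcp_rot: [-1.137, 1.312, -1.315]
ft_force: [1.5, -0.9, 2.4]
width: 0.277
time_s: 4.25
tcp_pos: [472.3, -240.7, 160.3]
tcp_rot: [-1.138, 1.314, -1.314]
ft_force: [0.2, -0.5, -8.3]
width: 0.275
t 4.25 tcp [ 472.3 -240.7  160.3] F [ 0.16 -0.51 -8.28] w 0.275
ydir [-0.  0. -1.] twist -0.005 world D [ -0.1   0.7 -21.3] tool shift now [-0.7 21.3 -0.2] after twist [-0.7 21.3 -0.2] q6 1.24
[-0.02325828  0.04250267 -0.0251886 ]
```

```bash
python3 -m handwheel '[{"fingers":1,"xyz":[0,-8,0],"twist":0},{"fingers":1,"xyz":[0,-14,0],"twist":0},{"fingers":1,"xyz":[0,-18,0],"twist":0},{"fingers":1,"xyz":[0,-20,0],"twist":0},{"fingers":1,"xyz":[0,-20,0],"twist":0},{"fingers":1,"xyz":[0,-20,0],"twist":0},{"fingers":1,"xyz":[0,-16,0],"twist":0},{"fingers":1,"xyz":[0,-11,0],"twist":0},{"fingers":1,"xyz":[0,-5,0],"twist":0},{"fingers":1,"xyz":[0,0,0],"twist":0},{"fingers":1,"xyz":[0,0,0],"twist":0}]'; python3 -c "
from h import *
q=(586.8,251.9,1.51)
X=pose(*q,(-215,0,292));print(X);go(X,1.51+np.pi/2)"
```

```text
time_s: 5.35
tcp_pos: [472.0, -240.6, 291.5]
tcp_rot: [-1.139, 1.315, -1.313]
ft_force: [-0.8, -0.4, -9.1]
width: 0.274
[573.73684054  37.29721841 292.        ]
t 5.35 tcp [ 472.  -240.6  291.5] F [-0.77 -0.39 -9.08] w 0.274
ydir [-0.001  0.001 -1.   ] twist -0.082 world D [101.7 277.9   0.5] tool shift now [-289.5   -0.5   61.1] after twist [-283.5   -0.5   84.7] q6 1.24
```

```bash
python3 -m handwheel '[{"fingers":1,"xyz":[0,0,0],"twist":-0.04},{"fingers":1,"xyz":[0,0,0],"twist":-0.04},{"fingers":1,"xyz":[-11,0,3.3],"twist":0},{"fingers":1,"xyz":[-22,0,6.6],"twist":0},{"fingers":1,"xyz":[-32,0,9.6],"twist":0},{"fingers":1,"xyz":[-40,0,12],"twist":0},{"fingers":1,"xyz":[-40,0,12],"twist":0},{"fingers":1,"xyz":[-40,0,12],"twist":0},{"fingers":1,"xyz":[-38,0,11.3],"twist":0},{"fingers":1,"xyz":[-30,0,9],"twist":0},{"fingers":1,"xyz":[-20,0,6],"twist":0},{"fingers":1,"xyz":[-10,0,3],"twist":0}]';python3 -m handwheel '[{"fingers":1,"xyz":[0,0,0],"twist":0},{"fingers":1,"xyz":[0,0,0],"twist":0},{"fingers":1,"xyz":[0,0,0],"twist":0},{"fingers":1,"xyz":[0,0,0],"twist":0}]'; python3 - <<'E'
from h import *
import cv2
q=(586.8,251.9,1.51)
go(pose(*q,(-175,0,292)),1.51+np.pi/2); print(bot.read_state()["wrist_torque"].round(3))
f=lambda im,x,y,w,h,k:cv2.resize(im[y:y+h,x:x+w],None,fx=k,fy=k,interpolation=cv2.INTER_CUBIC)
a=f(bot.capture("top"),190,85,130,130,3);b=f(bot.capture("scene"),320,120,130,130,3)
cv2.imwrite("pics/c3.png",np.hstack([a,b])[:,:,::-1])
E
```

```text
time_s: 6.55
tcp_pos: [575.0, 39.4, 291.3]
tcp_rot: [-1.18, 1.256, -1.252]
ft_force: [-0.6, -0.9, -8.3]
width: 0.272
time_s: 6.95
tcp_pos: [574.5, 35.1, 292.4]
tcp_rot: [-1.178, 1.257, -1.257]
ft_force: [0.2, -0.7, -8.4]
width: 0.281
t 6.95 tcp [574.5  35.1 292.4] F [ 0.21 -0.66 -8.37] w 0.281
ydir [-0. -0. -1.] twist -0.004 world D [ 1.7 42.1 -0.4] tool shift now [-42.1   0.4  -1.1] after twist [-42.1   0.4  -0.9] q6 1.7
[-0.023 -0.046 -0.   ]
```

View pics/c3.png

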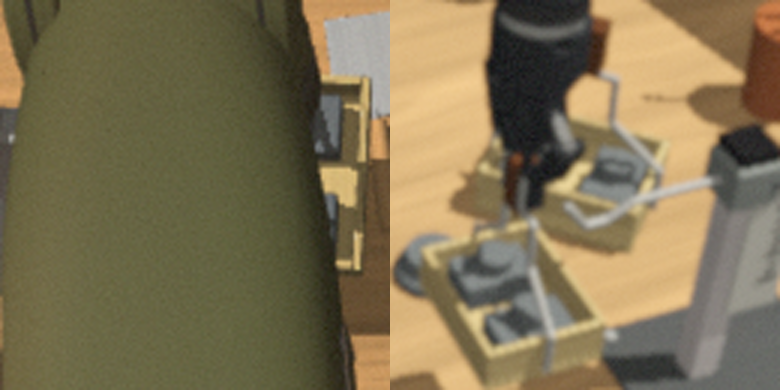

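```bash
python3 - <<'E'
from h import *
import cv2
im=bot.capture("scene"); x0,y0=345,165
c=cv2.resize(im[y0:y0+65,x0:x0+85],None,fx=9,fy=9,interpolation=cv2.INTER_CUBIC).copy()
q=(586.8,251.9,1.51)
s=bot.read_state()["tcp_pos"]
def m(X,col):
    u=(proj("scene",X)-[x0,y0]+.5)*9; cv2.circle(c,tuple(int(v) for v in u),4,col,1); print(X.round(0),(u).round(0))
for b in[(-175,0,269),(-175,0,273),(-155,0,247),(-135,0,247)]: m(pose(*q,b),(255,0,0))
for y in(-20.5,0,20.5):
    for dz in(-13,-51.5): m(pose(s[0],s[1],1.51,(0,y,s[2]+dz)),(0,255,255))
cv2.imwrite("pics/c4.png",c[:,:,::-1])
E
```

```text
[576.  77. 269.] [298. 219.]
[576.  77. 273.] [300. 208.]
[577.  97. 247.] [353. 262.]
[579. 117. 247.] [415. 246.]
[595.  34. 279.] [202. 273.]
[595.  34. 241.] [189. 378.]
[575.  36. 279.] [168. 227.]
[575.  36. 241.] [156. 332.]
[554.  37. 279.] [136. 182.]
[554.  37. 241.] [124. 287.]
```

View pics/c4.png

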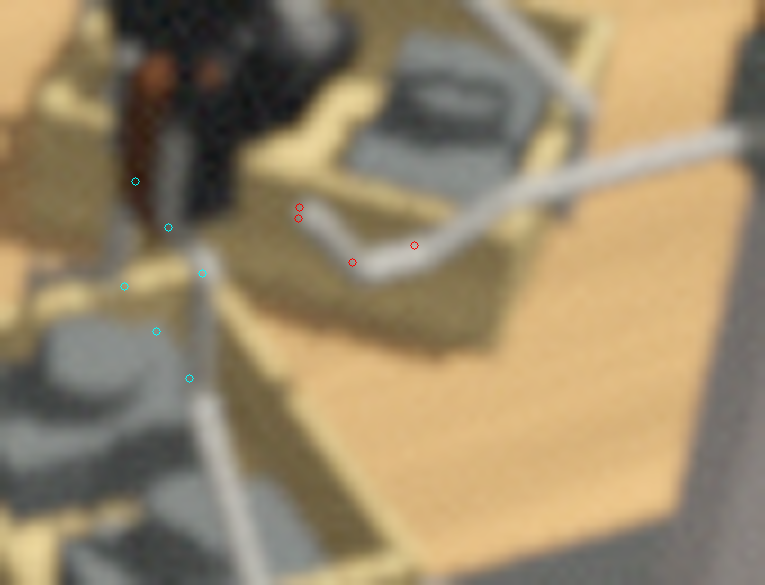

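```bash
python3 -m handwheel '[{"fingers":1,"xyz":[-4,0,-0.5],"twist":0},{"fingers":1,"xyz":[-8,0,-0.5],"twist":0},{"fingers":1,"xyz":[-8,0,0],"twist":0},{"fingers":1,"xyz":[-8,0,0],"twist":0},{"fingers":1,"xyz":[-8,0,0],"twist":0},{"fingers":1,"xyz":[-8,0,0],"twist":0},{"fingers":1,"xyz":[-8,6,0],"twist":0},{"fingers":1,"xyz":[-7,6,0],"twist":0},{"fingers":1,"xyz":[-6,5,0],"twist":0},{"fingers":1,"xyz":[-6,3,0],"twist":0},{"fingers":1,"xyz":[-3,1,0],"twist":0},{"fingers":1,"xyz":[0,0,0],"twist":0}]';python3 -m handwheel '[{"fingers":1,"xyz":[0,0,0],"twist":0},{"fingers":1,"xyz":[0,0,0],"twist":0},{"fingers":1,"xyz":[0,0,0],"twist":0}]'; python3 - <<'E'
from h import *
import cv2
q=(586.8,251.9,1.51)
go(pose(*q,(-145,0,260)),1.51+np.pi/2); print(bot.read_state()["wrist_torque"].round(3))
im=bot.capture("scene"); x0,y0=345,145
cv2.imwrite("pics/c5.png",cv2.resize(im[y0:y0+85,x0:x0+110],None,fx=7,fy=7,interpolation=cv2.INTER_CUBIC)[:,:,::-1])
E
```

```text
time_s: 8.3
tcp_pos: [578.5, 110.6, 271.0]
tcp_rot: [-1.179, 1.255, -1.255]
ft_force: [-0.3, -0.8, -8.6]
width: 0.278
time_s: 8.6
tcp_pos: [578.7, 109.9, 271.6]
tcp_rot: [-1.178, 1.255, -1.256]
ft_force: [-0.0, 0.3, -8.7]
width: 0.275
t 8.6 tcp [578.7 109.9 271.6] F [-0.03  0.33 -8.71] w 0.275
ydir [ 0. -0. -1.] twist -0.003 world D [ -0.7  -2.8 -11.6] tool shift now [ 2.8 11.6 -0.5] after twist [ 2.8 11.6 -0.5] q6 1.82
[-0.016  0.037 -0.005]
```

View pics/c5.png

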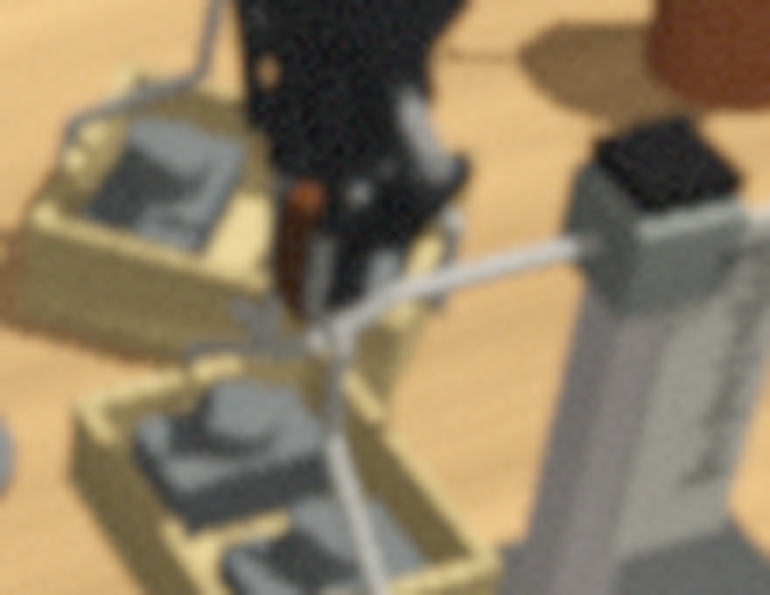

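The hook passes through the bail window, with its tip at (240,310) in front and the bar emerging behind at (345,330). I'm easing it down.

```bash
python3 -m handwheel '[{"fingers":1,"xyz":[0,1.5,0],"twist":0},{"fingers":1,"xyz":[0,1.5,0],"twist":0},{"fingers":1,"xyz":[0,1.5,0],"twist":0},{"fingers":1,"xyz":[0,1.5,0],"twist":0},{"fingers":1,"xyz":[0,1.5,0],"twist":0},{"fingers":1,"xyz":[0,1.5,0],"twist":0},{"fingers":1,"xyz":[0,1,0],"twist":0},{"fingers":1,"xyz":[0,1,0],"twist":0},{"fingers":1,"xyz":[0,1,0],"twist":0},{"fingers":1,"xyz":[0,1,0],"twist":0},{"fingers":1,"xyz":[0,1,0],"twist":0},{"fingers":1,"xyz":[0,1,0],"twist":0}]'
python3 -m handwheel '[{"fingers":1,"xyz":[0,1.5,0],"twist":0},{"fingers":1,"xyz":[0,1.5,0],"twist":0},{"fingers":1,"xyz":[0,1.5,0],"twist":0},{"fingers":1,"xyz":[0,1.5,0],"twist":0},{"fingers":1,"xyz":[0,1.5,0],"twist":0},{"fingers":1,"xyz":[0,1.5,0],"twist":0},{"fingers":1,"xyz":[0,1.5,0],"twist":0},{"fingers":1,"xyz":[0,1.5,0],"twist":0},{"fingers":1,"xyz":[0,1.5,0],"twist":0},{"fingers":1,"xyz":[0,1.5,0],"twist":0},{"fingers":1,"xyz":[0,0.5,0],"twist":0},{"fingers":1,"xyz":[0,0,0],"twist":0}]'; python3 -c "
from h import *
go([578,109,170],1.51+np.pi/2); print(bot.read_state()['wrist_torque'].round(3))"
```

```text
time_s: 9.85
tcp_pos: [578.6, 110.2, 256.3]
tcp_rot: [-1.179, 1.255, -1.256]
ft_force: [-0.4, 0.0, -7.3]
width: 0.278
time_s: 11.05
tcp_pos: [578.6, 110.2, 240.8]
tcp_rot: [-1.179, 1.255, -1.255]
ft_force: [-0.1, -0.7, -6.3]
width: 0.277
t 11.05 tcp [578.6 110.2 240.8] F [-0.13 -0.75 -6.28] w 0.277
ydir [-0.  0. -1.] twist -0.002 world D [ -0.6  -1.2 -70.8] tool shift now [ 1.2 70.8 -0.5] after twist [ 1.2 70.8 -0.5] q6 1.82
[ 0.013  0.125 -0.01 ]
```

```bash
R='x'; python3 -m handwheel '[{"fingers":1,"xyz":[0,1.5,0],"twist":0},{"fingers":1,"xyz":[0,1.5,0],"twist":0},{"fingers":1,"xyz":[0,1.5,0],"twist":0},{"fingers":1,"xyz":[0,1.5,0],"twist":0},{"fingers":1,"xyz":[0,1.5,0],"twist":0},{"fingers":1,"xyz":[0,1.5,0],"twist":0},{"fingers":1,"xyz":[0,1.5,0],"twist":0},{"fingers":1,"xyz":[0,1.5,0],"twist":0},{"fingers":1,"xyz":[0,1.5,0],"twist":0},{"fingers":1,"xyz":[0,1.5,0],"twist":0},{"fingers":1,"xyz":[0,1.5,0],"twist":0},{"fingers":1,"xyz":[0,1.5,0],"twist":0}]'
python3 -m handwheel '[{"fingers":1,"xyz":[0,1.5,0],"twist":0},{"fingers":1,"xyz":[0,1.5,0],"twist":0},{"fingers":1,"xyz":[0,1.5,0],"twist":0},{"fingers":1,"xyz":[0,1.5,0],"twist":0},{"fingers":1,"xyz":[0,1.5,0],"twist":0},{"fingers":1,"xyz":[0,1.5,0],"twist":0},{"fingers":1,"xyz":[0,1.5,0],"twist":0},{"fingers":1,"xyz":[0,1.5,0],"twist":0},{"fingers":1,"xyz":[0,1.5,0],"twist":0},{"fingers":1,"xyz":[0,1.5,0],"twist":0},{"fingers":1,"xyz":[0,1.5,0],"twist":0},{"fingers":1,"xyz":[0,1.5,0],"twist":0}]'
python3 -m handwheel '[{"fingers":1,"xyz":[0,1.5,0],"twist":0},{"fingers":1,"xyz":[0,1.5,0],"twist":0},{"fingers":1,"xyz":[0,1.5,0],"twist":0},{"fingers":1,"xyz":[0,1.5,0],"twist":0},{"fingers":1,"xyz":[0,1.5,0],"twist":0},{"fingers":1,"xyz":[0,1.5,0],"twist":0},{"fingers":1,"xyz":[0,1,0],"twist":0},{"fingers":1,"xyz":[0,1,0],"twist":0},{"fingers":1,"xyz":[0,1,0],"twist":0},{"fingers":1,"xyz":[0,1,0],"twist":0},{"fingers":1,"xyz":[0,0,0],"twist":0},{"fingers":1,"xyz":[0,0,0],"twist":0}]'; python3 - <<'E'
from h import *
# hold still; average force over several control periods (each capture passes 0.05 s)
F=[]
for i in range(12): bot.capture("scene"); s=bot.read_state(); F.append(np.r_[s["ft_force"],s["wrist_torque"]])
F=np.array(F); print(F.mean(0).round(3),F.std(0).round(3),s["tcp_pos"],s["time_s"])
E
```

```text
time_s: 12.25
tcp_pos: [578.6, 110.2, 222.8]
tcp_rot: [-1.179, 1.255, -1.255]
ft_force: [-1.1, 0.9, -4.1]
width: 0.272
time_s: 13.45
tcp_pos: [578.6, 110.2, 204.8]
tcp_rot: [-1.179, 1.255, -1.256]
ft_force: [-0.7, 0.3, -3.0]
width: 0.277
time_s: 14.65
tcp_pos: [578.6, 110.3, 191.9]
tcp_rot: [-1.179, 1.255, -1.255]
ft_force: [-1.8, -0.2, -0.9]
width: 0.276
[-0.912  0.276 -1.772  0.043  0.197 -0.006] [0.432 0.515 0.423 0.021 0.029 0.037] [578.57695079 110.2247154  191.81164045] 15.25
```

```bash
python3 - <<'E'
from h import *
import cv2
im=bot.capture("scene"); x0,y0=345,145
c=cv2.resize(im[y0:y0+100,x0:x0+120],None,fx=6,fy=6,interpolation=cv2.INTER_CUBIC).copy()
q=(586.8,251.9,1.51); s=bot.read_state()["tcp_pos"]
for y in(-20.5,0,20.5):
    for dz in(-13,-51.5):
        u=(proj("scene",pose(s[0],s[1],1.51,(0,y,s[2]+dz)))-[x0,y0]+.5)*6; cv2.circle(c,tuple(int(v) for v in u),3,(0,255,255),1)
for b in[(-175,0,269),(-155,0,247),(-135,0,247)]:
    u=(proj("scene",pose(*q,np.array(b)-[0,0,68]))-[x0,y0]+.5)*6; cv2.circle(c,tuple(int(v) for v in u),3,(255,0,0),1)
cv2.imwrite("pics/c6.png",c[:,:,::-1])
E
```

```text
(no output)
```

View pics/c6.png

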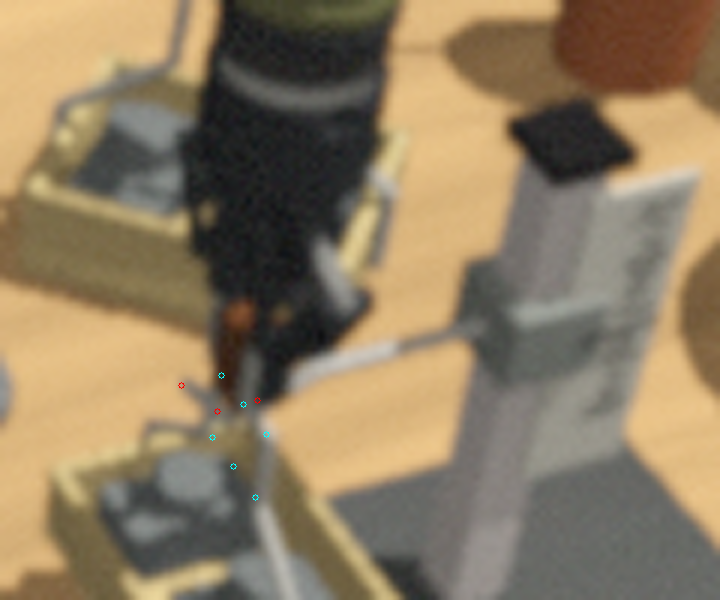

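```bash
python3 -m handwheel '[{"fingers":1,"xyz":[0,1.5,0],"twist":0},{"fingers":1,"xyz":[0,1.5,-0.1],"twist":0},{"fingers":1,"xyz":[0,1.5,-0.1],"twist":0},{"fingers":1,"xyz":[0,1.5,-0.1],"twist":0},{"fingers":1,"xyz":[0,1.5,-0.1],"twist":0},{"fingers":1,"xyz":[0,1.5,-0.1],"twist":0},{"fingers":1,"xyz":[0,1.5,0],"twist":0},{"fingers":1,"xyz":[0,1.5,0],"twist":0},{"fingers":1,"xyz":[0,1.5,0],"twist":0},{"fingers":1,"xyz":[0,1,0],"twist":0},{"fingers":1,"xyz":[0,0,0],"twist":0},{"fingers":1,"xyz":[0,0,0],"twist":0}]'; cat > avg.py <<'E'
from h import *
F=[]
for i in range(16): bot.capture("scene"); s=bot.read_state(); F.append(np.r_[s["ft_force"],s["wrist_torque"]])
F=np.array(F); print(F.mean(0).round(3),F.std(0).round(3),s["tcp_pos"].round(2),s["time_s"])
E
python3 avg.py
```

```text
time_s: 16.5
tcp_pos: [578.4, 110.3, 177.5]
tcp_rot: [-1.178, 1.255, -1.256]
ft_force: [1.4, -0.5, -0.9]
width: 0.276
[ 1.848 -0.031 -0.435 -0.038 -0.378 -0.009] [0.585 0.452 0.397 0.031 0.075 0.03 ] [578.23 110.27 177.36] 17.3
```

```bash
python3 -m handwheel '[{"fingers":1,"xyz":[0,1,0.1],"twist":0},{"fingers":1,"xyz":[0,1,0.1],"twist":0},{"fingers":1,"xyz":[0,1,0.1],"twist":0},{"fingers":1,"xyz":[0,1,0],"twist":0},{"fingers":1,"xyz":[0,0.6,0],"twist":0},{"fingers":1,"xyz":[0,0,0],"twist":0},{"fingers":1,"xyz":[0,0,0],"twist":0},{"fingers":1,"xyz":[0,0,0],"twist":0}]'; python3 avg.py; python3 avg.py
```

```text
time_s: 18.1
tcp_pos: [578.3, 110.2, 172.7]
tcp_rot: [-1.179, 1.255, -1.255]
ft_force: [1.8, 0.5, -1.0]
width: 0.276
[ 1.238  0.123  0.08   0.017 -0.346  0.006] [0.536 0.53  0.474 0.024 0.029 0.026] [578.32 110.24 172.71] 18.9
[ 1.336  0.19  -0.28   0.023 -0.306 -0.008] [0.556 0.579 0.442 0.025 0.028 0.03 ] [578.35 110.23 172.72] 19.7
```

```bash
python3 -m handwheel '[{"fingers":1,"xyz":[0,0.3,0.1],"twist":0},{"fingers":1,"xyz":[0,0.3,0.1],"twist":0},{"fingers":1,"xyz":[0,0.2,0.1],"twist":0},{"fingers":1,"xyz":[0,0,0],"twist":0},{"fingers":1,"xyz":[0,0,0],"twist":0},{"fingers":1,"xyz":[0,0,0],"twist":0}]'; python3 avg.py; python3 avg.py
```

```text
time_s: 20.3
tcp_pos: [578.4, 110.2, 171.8]
tcp_rot: [-1.179, 1.256, -1.255]
ft_force: [0.4, 0.2, -0.6]
width: 0.275
[-0.014  0.381 -0.068  0.094 -0.005  0.006] [0.414 0.403 0.587 0.025 0.052 0.03 ] [578.51 110.23 171.85] 21.1
[-0.544  0.591 -0.156  0.105  0.122  0.004] [0.628 0.545 0.394 0.025 0.037 0.03 ] [578.56 110.23 171.87] 21.9
```

```bash
python3 -m handwheel '[{"fingers":1,"xyz":[0,0.4,0],"twist":0},{"fingers":1,"xyz":[0,0.4,-0.1],"twist":0},{"fingers":1,"xyz":[0,0.2,0],"twist":0},{"fingers":1,"xyz":[0,0,0],"twist":0},{"fingers":1,"xyz":[0,0,0],"twist":0},{"fingers":1,"xyz":[0,0,0],"twist":0}]' 20; python3 avg.py; python3 avg.py
```

```text
time_s: 22.5
tcp_pos: [578.5, 110.2, 170.9]
tcp_rot: [-1.179, 1.255, -1.255]
ft_force: [-1.0, 0.1, -0.3]
width: 0.276
[-0.828  0.495 -0.108  0.086  0.142  0.008] [0.458 0.648 0.338 0.031 0.023 0.032] [578.56 110.2  170.91] 23.3
[-0.488  0.532 -0.136  0.081  0.131 -0.008] [0.532 0.525 0.531 0.021 0.029 0.042] [578.55 110.21 170.91] 24.1
```

```bash
python3 -m handwheel '[{"fingers":0.7,"xyz":[0,0,0],"twist":0},{"fingers":0.66,"xyz":[0,0,0],"twist":0},{"fingers":0.62,"xyz":[0,0,0],"twist":0},{"fingers":0.55,"xyz":[0,0,0],"twist":0},{"fingers":0.45,"xyz":[0,0,0],"twist":0},{"fingers":0.35,"xyz":[0,0,0],"twist":0},{"fingers":0.25,"xyz":[0,0,0],"twist":0},{"fingers":0.15,"xyz":[0,0,0],"twist":0},{"fingers":0.05,"xyz":[0,0,0],"twist":0},{"fingers":0,"xyz":[0,0,0],"twist":0},{"fingers":0,"xyz":[0,0,0],"twist":0}]'; python3 - <<'E'
from h import *
import cv2
go([578.5,110.2,300],1.51+np.pi/2)
x0,y0=345,145
f=lambda:cv2.resize(bot.capture("scene")[y0:y0+110,x0:x0+120],None,fx=5,fy=5,interpolation=cv2.INTER_CUBIC)
c=f(); cv2.imwrite("pics/c7.png",c[:,:,::-1])
E
```

```text
time_s: 25.2
tcp_pos: [578.5, 110.2, 170.9]
tcp_rot: [-1.179, 1.255, -1.255]
ft_force: [1.0, -0.4, -1.0]
width: 1.0
t 25.2 tcp [578.5 110.2 170.9] F [ 1.02 -0.43 -0.97] w 1.0
ydir [-0.  0. -1.] twist -0.002 world D [ -0.   -0.  129.1] tool shift now [   0.  -129.1   -0. ] after twist [   0.  -129.1   -0. ] q6 1.82
```

View pics/c7.png

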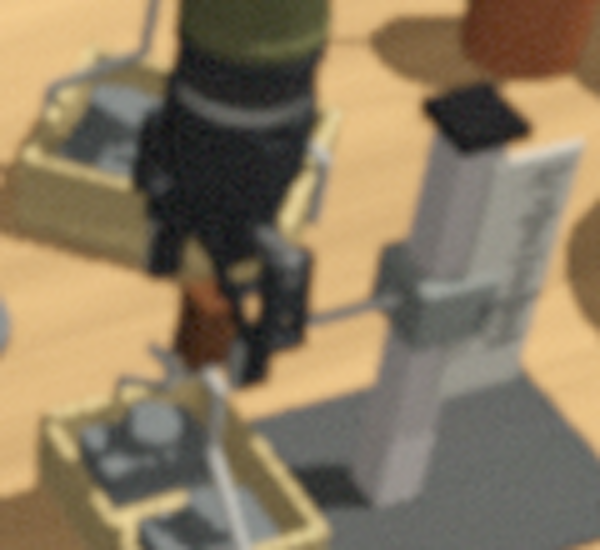

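The tote hangs from the hook with its block free at (205,320) between the open fingers. The carriage is still. I'm withdrawing straight up.

```bash
python3 -m handwheel '[{"fingers":0,"xyz":[0,-4,0],"twist":0},{"fingers":0,"xyz":[0,-8,0],"twist":0},{"fingers":0,"xyz":[0,-12,0],"twist":0},{"fingers":0,"xyz":[0,-16,0],"twist":0},{"fingers":0,"xyz":[0,-20,0],"twist":0},{"fingers":0,"xyz":[0,-20,0],"twist":0},{"fingers":0,"xyz":[0,-20,0],"twist":0},{"fingers":0,"xyz":[0,-16,0],"twist":0},{"fingers":0,"xyz":[0,-10,0],"twist":0},{"fingers":0,"xyz":[0,-4,0],"twist":0},{"fingers":0,"xyz":[0,0,0],"twist":0},{"fingers":0,"xyz":[0,0,0],"twist":0}]'; python3 - <<'E'
from h import *
import cv2
f=lambda:bot.capture("scene")
a=f(); G=[cv2.cvtColor(a,cv2.COLOR_RGB2GRAY)[150:270,345:470].astype(np.float32)]
for i in range(14):
    G.append(cv2.cvtColor(f(),cv2.COLOR_RGB2GRAY)[150:270,345:470].astype(np.float32))
# motion in tote area (lower part) and carriage
for nm,sl in(("tote",np.s_[65:120,0:70]),("carriage",np.s_[30:70,70:110])):
    print(nm,[tuple(np.round(cv2.phaseCorrelate(G[0][sl].copy(),g[sl].copy())[0],2)) for g in G[2::3]])
z=cv2.resize(a[145:255,345:465],None,fx=4.5,fy=4.5,interpolation=cv2.INTER_CUBIC)
cv2.imwrite("pics/c8.png",z[:,:,::-1]); print(bot.read_state()["time_s"],bot.read_state()["tcp_pos"])
E
```

```text
time_s: 26.45
tcp_pos: [578.2, 110.1, 300.2]
tcp_rot: [-1.18, 1.256, -1.255]
ft_force: [0.2, 0.5, 0.7]
width: 0.996
tote [(np.float64(-0.02), np.float64(0.05)), (np.float64(-0.01), np.float64(0.05)), (np.float64(-0.02), np.float64(0.07)), (np.float64(0.0), np.float64(0.01)), (np.float64(0.0), np.float64(0.01))]
carriage [(np.float64(-0.09), np.float64(-0.07)), (np.float64(-0.04), np.float64(0.15)), (np.float64(-0.0), np.float64(-0.09)), (np.float64(-0.09), np.float64(-0.0)), (np.float64(0.03), np.float64(0.07))]
27.2 [578.54365025 110.21208147 300.94130416]
```

View pics/c8.png

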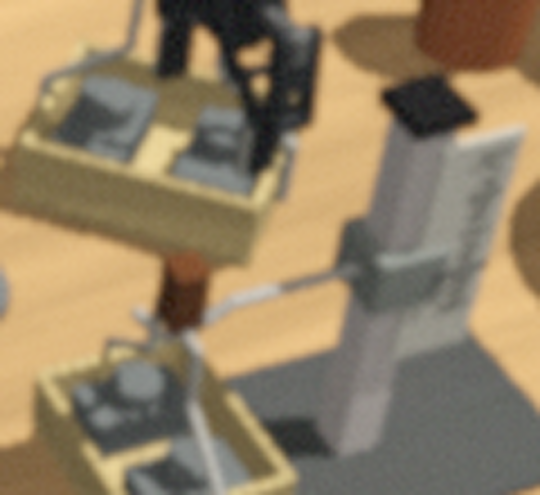

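The tote hangs level from the hook, with the block at (183,290) and the hook tip at (148,325) in front of the bar. Motion is under 0.1 px on the tote, and the gripper is clear above. I'm handing in.

```bash
python3 -c "
from bench import bot
print(bot.finish_job())"
```

```text
the job is handed in; nothing more can be done
None
```

The small plywood tote is hanging on the scale's hook, and I handed the job in at about 27 s of the 61 s allowed. It was the one on the green mat; its corners fitted the 110 by 140 mm size to about 1 px.

- **Loading:** I lifted it by the handle block (about 8.6 N, so about 0.87 kg), threaded the eye over the hook tip and lowered it at 1.5 cm/s or slower. The hook travelled about 90 mm of its 115 mm.
- **Release:** I let go with about 0.1 N of vertical load left on the gripper. That value barely changed over the last 2 mm of lowering, so it is at the noise limit and the balance height is only good to about 1–2 mm.
- **Last checks:** After release and withdrawal the tote hung level in the hook. Over 0.7 s the tote's image moved less than 0.1 px and the carriage no more than 0.15 px, within noise. The gripper was clear above.
- **Less clean:** While the load came on, a sideways rub of 1–2 N showed at the hook. I trimmed most of it out, to about 0.5–0.8 N, before letting go.
- **Not checked:** I did not measure the jar, plinth and scraper again afterwards. The tote passed over that area about 150 mm up, and I saw no sign of contact. I also took no pictures during the release itself, so I did not see directly whether the pointer moved at that moment.

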